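Clip the pantry scoop to its tether eye

ROBOT

A 6-joint arm with a two-finger parallel gripper is mounted at the origin on the work surface. World frame = base frame: x ahead of the robot, y to its left, z up, the work surface at z = 0. Lengths are in mm, angles in rad, forces in N, time in s.
With the tool pointing down it reaches from about 425 to 950 mm from the base axis. Payload 3.5 kg.
Tool frame: the origin (TCP) lies at the very end of the fingers, on their centre line; the grasp point (between the pads) lies 19 mm behind it (env.tcp_to_grasp is the z of the grasp point in the tool frame, in mm); z points along the fingers, y is the direction in which the jaws open and shut (so a half turn about z gives the same grasp; the last joint's range is limited). The gripper opens to 85 mm and grips with 20 to 120 N. Pads are 22 mm wide; open, the fingers measure 114 mm over their backs; the gripper's body (76 mm by 85 mm) begins 54 mm behind the grasp point. The pads swing forward as they close: fully open they stand 13 mm farther back than shut.
Start: joints at [1.11, 0.286, 1.577, -0, 1.279, -0.15], TCP at [206.392, 642.657, 231.325] pointing down, gripper open.
Joint ranges: [-2.77, 2.77], [-0.9, 2.22], [0.21, 2.48], [-1.53, 4.67], [0.24, 2.81], [-2.84, 2.84]. Speed limits (rad/s): [2.79, 2.79, 3.14, 3.14, 3.14, 3.14].

INTERFACE

Orientations are given as a unit quaternion [x, y, z, w].
In Python, from bench import env, optics, ticket, models gives the robot as it stands.
- The arm moves only by the tool apply_moves, never from a script. Its argument "targets" is a list of rows, each a list of 3 entries, a list of its own where there are three numbers: the opening, from -1 (shut) to 1 (fully open), then the shift along the world's x, y, z in mm, then the turn about the world's z in degrees. In form: [[claw, [dx, dy, dz], twist], ...]. A call has 1 to 20 rows; each row is the pose to reach, as a shift and turn from the pose measured when the call began; what a row does not reach only later rows make up. A row lasts 1/12 s, in which the tool goes at most 41.7 mm and 7.16 degrees, less where a joint would pass 70% of its speed; a pose out of reach is approached as far as the arm can. A call with a gripper value outside its range is refused whole. The fingers move at their own pace and stop on an object; "squeeze" is the grip in N (left out, the last holds). Time passes only in rows, so rows that repeat a pose let the fingers close. It gives the time, the measured TCP pose, the force and the opening at its end, in the units of the state.
- env.observe(): the state, without advancing time (a new reading comes with each control period).
- optics.capture(name): name is "side" or "top" or "wrist"; returns (picture, depth): 384x512x3 uint8, red, green, blue; 384x512 float32, mm along the optical axis (not along the pixel's ray), 0 where there is no reading.
- optics.get_calibration(name): a dict with "fov_y" (degrees; the focal length in pixels is half the picture's height over the tangent of half this angle, whatever the lens; pixels are square), "cx", "cy" (the principal point, pixels), "R" (3x3) and "t" (3): a world point X has camera coordinates R X + t. Camera axes: x right, y down, z forward; pixel columns grow to the right and rows downward; lengths in mm; the calibration is good to about 2 mm. A picture is of the moment at which its call begins: read the wrist's pose just before it. get_calibration takes no time and is no camera call; for the wrist camera it gives the pose at the moment of the call.
- ticket.finish_job(): hands the job in, once; it reports no verdict.
Trained networks look in the newest picture that a camera, given by its name, has taken for a name from the list of things; names that differ only in an ending like _2 or _b are one class to them, and where a whole thing is asked for, a point or a joint stands for the part that bears it (a point fixed in the world has none). Each returns a list of dicts, best first, with "confidence" (0 to 1); they miss things now and then, are a little off and sometimes report something else, mostly with a low value. They report only what shows in the picture. A call takes as long as a camera call. They do not tell look-alikes from the thing itself.
- models.find_in(camera, name): "extent" ([left, top, right, bottom] in pixels, round what is visible of it).
- models.regions_of(camera, name): "pixels" (384x512 bool, what is visible of it) and "extent" ([left, top, right, bottom] in pixels, round what is visible of it).
- models.landmark_of(camera, name): "position" ([column, row] in pixels: a listed point, or the origin of a listed thing).
The state is a dict: "time_s": time; "q": joint angles; "joint_velocities": joint speeds; "tau": joint torques, N m; "tcp_pos": TCP position; "eef_rot": TCP orientation; "wrist_force": force on the tool from outside, world axes, zero at the start; "ft_torque": the same for the moment, N m; "width": finger opening in mm.
Only numpy, scipy, OpenCV 4.12 (cv2) and the standard library are available. Lean on these libraries where they do the work, as an engineer would, in place of code of your own. Each camera call takes 0.05 s, during which the arm holds its last target. There are 200 camera calls.

TASK

Take the birch scoop by its handle and clip it to the steel tether eye, so that it cannot fall when the flap is folded up: press the sprung gate of its snap hook squarely against the upright outer leg of the eye until the leg has passed and the gate has sprung shut behind it, then draw the scoop gently back until the shut gate pulls on the eye, to prove it is caught, and leave the scoop clipped and lying flat on the flap. How far the eye stands out is not measured exactly, so feel for it and never load the eye with more than about 15 N; do not shift the other things.

Things in the scene. Friction and masses are not known exactly. Their poses are not given: they have to be found in the camera images.
- scoop: Birch scoop with a steel snap hook, 254 mm long, 0.2 kg. Origin under the handle's middle, on the flap; x runs from bowl to hook, z up. Along x: bowl (56 wide, 28 high) -128 to -48 mm; square handle 22 x 22, -45 to 50 mm, centre line 20 mm up; ferrule 30 wide, 31 high, to 64 mm, its underside the scoop's front foot; flat fork 44 wide, 16 to 24 mm up, to 126 mm, its mouth closed by the gate.
- grip (a point): Middle of the scoop's handle (22 mm square), on its centre line, 20 mm above its underside: grasp here, fingers either side in y. Axes as scoop.
- mouth (a point): Middle of the hook's mouth, on the centre line of the shut gate, 122 mm from grip along the scoop's x, same height. Axes as scoop. The fork's prongs are 30 mm apart inside; the back of the fork lies 50 mm from here towards the handle, so the eye's leg rests on it with its axis 37 mm deep.
- gate (a joint): Angle of the hook's sprung gate, rad: 0 shut, up to 1.55 folded in towards the handle; opens only inwards. It takes about 2 to 5 N at mid-mouth; hinged by the scoop's +y prong, tip by the -y prong. The leg, entering on the centre line or up to 4 mm nearer the -y prong, is past the gate when its axis is 31 to 35 mm deep; the gate then springs shut.
- gate_bar: The gate itself, a steel bar 25 mm long, 6 mm thick, 8 mm high. Origin at its hinge, on the scoop's +y prong, 14 mm from mouth; when shut it points along the scoop's -y.
- anchor: Fixed steel block, 50 (x) x 56 (y) x 62 (z) mm on a 110 mm wide flange. Origin under its middle, on the flap. Its -x face carries the tether eye: a rigid upright rectangular loop in the block's x-z plane: an upright outer leg, a flat bar 26 (x) x 14 (y) mm with round edges, 54 mm high, and two level 8 mm bars back to the block, axes 5.5 and 50 mm up.
- leg (a point): A point fixed to the block, 85 mm from its origin towards -x and 20 mm up: the middle of where the axis of the eye's outer leg may stand. The true leg is up to 12 mm nearer to or farther from the block along x (adjustable, differs each time, not measured). Axes as anchor. Clipped, the hook lies between the loop's level bars, a prong either side, the gate between leg and block.
- funnel_mid (a point): Bystander: black plastic funnel standing mouth down, 104 mm wide, 115 mm high; a point on its axis 50 mm up.
- jar_mid (a point): Bystander: terracotta-coloured ceramic jar with wooden stopper, 100 mm wide, 122 mm high; its middle, 60 mm up.
- tube_mid (a point): Bystander: clear acrylic pasta tube, 88 mm wide, 223 mm high; its middle, 110 mm up.
- lid_mid (a point): Bystander: flat aluminium lid with a knob, 96 mm wide, 38 mm high; a point on its axis 12 mm up.
- tin_mid (a point): Bystander: plain aluminium tin, 54 mm wide, 70 mm high; its middle.
- mug_mid (a point): Bystander: white mug, 80 mm wide, 85 mm high; its middle.
- spoon_grip (a point): Bystander: wooden spoon lying flat; a point on its handle.
There are look-alikes about, which are no part of the job. Leave any blue or orange look-alike of the anchor alone.

How it is judged (in metres and radians):
On the way, in this order (a step that is already met when the one before it is completed fails the run):
1. the leg of the eye is inside the hook and the gate has sprung shut behind it (x of mouth in the frame of anchor above -0.085 m and y of mouth in the frame of anchor between -0.012 and 0.012 m and height (world z) of mouth below 0.042 m and angle between the x axis of mouth and the x axis of anchor, either way round below 0.25 rad and value of joint gate below 0.12 rad), for 0.2 s.
2. the scoop is drawn back so that the shut gate pulls on the eye with more than 3 N (all of step 1 and contact force between gate_bar and anchor above 3 N), for 0.1 s.
At the end, for the whole second after the job is handed in: Mouth middle less than 85 mm in front of the block's origin, within 12 mm of the loop's plane and under 42 mm high, scoop within 0.25 rad of the block's x axis, gate under 0.12 rad; scoop flat (handle centre under 26 mm high, tilt under 0.12 rad), slower than 0.02 m/s, released (all of step 1 and height (world z) of grip below 0.026 m and angle between scoop's own z axis and vertical below 0.12 rad and linear speed of scoop below 0.02 m/s); the robot touches nothing.
It fails at once if the scoop and the eye press on each other with more than 15 N (contact force between scoop and anchor above 15 N).
It fails at once if another thing is moved by more than 30 mm (distance of any of funnel_mid, jar_mid, tube_mid, lid_mid, tin_mid, mug_mid, spoon_grip from where it was at the start of the episode above 0.03 m).
It also fails if it takes over 56 s, if anything falls off the work surface, if the arm or the gripper's body presses on something with over 40 N, if the wrist force passes 120 N, or if a joint passes its speed limit or range.

## Working session

There is one attempt and no reset: what is moved stays moved. The work goes in short steps, Python scripts to look and compute and a tool call to move; the robot and the scene stay as the last step left them, time stands still between calls to the robot, and variables do not carry over. Pictures are saved under pics/ and viewed, about 8 in all and at most 12, crops included, and the job is handed in when it is done.

Besides the shell and the picture viewer there is one more tool, called after ">>>" by a JSON object that holds its "method" and its "body", one argument or row to a line. apply_moves: Moves the arm, as the interface text tells. Its arguments: {"type":"object","properties":{"targets":{"type":"array"},"squeeze":{"type":"number"}},"required":["targets"]}

```bash
mkdir -p pics; cat > h.py <<'E'
import numpy as np, cv2
from bench import env, optics, ticket, models
def ray(cam,px,z=None,depth=None):
    c=optics.get_calibration(cam); f=192/np.tan(np.radians(c['fov_y']/2))
    R=np.array(c['R']);t=np.array(c['t'])
    d=np.array([(px[0]-c['cx'])/f,(px[1]-c['cy'])/f,1.])
    o=-R.T@t; w=R.T@d
    if depth is not None: return o+w*depth
    return o+w*((z-o[2])/w[2])
def proj(cam,X):
    c=optics.get_calibration(cam); f=192/np.tan(np.radians(c['fov_y']/2))
    p=np.array(c['R'])@np.array(X)+np.array(c['t']); return [c['cx']+f*p[0]/p[2],c['cy']+f*p[1]/p[2]]
def save(n,a): cv2.imwrite('pics/'+n+'.png',a[:,:,::-1])
E
python3 - <<'E'
from h import *
t,dt=optics.capture('top'); s,ds=optics.capture('side')
save('ts',np.vstack([t,s])[:, :][:768]); 
import cv2
save('ts',cv2.resize(np.hstack([t,s]),(800,300)))
save('top',cv2.resize(t,(800,600)))
zs={'grip':20,'mouth':20,'scoop':0,'anchor':0,'leg':20,'gate_bar':20}
for n,z in zs.items():
    for d in models.landmark_of('top',n): print(n,np.round(d['position']),round(d['confidence'],2),np.round(ray('top',d['position'],z)))
for n in ['anchor','scoop']:
    for d in models.find_in('top',n): print(n,d)
o=env.observe(); print(o)
E
```

```text
grip [166. 229.] 0.88 [452. 256.  20.]
mouth [166. 189.] 0.75 [579. 260.  20.]
scoop [166. 227.] 0.92 [459. 260.   0.]
anchor [287. 106.] 0.89 [ 868. -119.    0.]
anchor [337. 278.] 0.83 [ 313. -286.    0.]
anchor [240. 153.] 0.79 [707.  30.   0.]
anchor [245. 170.] 0.54 [649.  13.   0.]
leg [244. 171.] 0.8 [642.  15.  20.]
leg [286. 128.] 0.68 [ 790. -115.   20.]
leg [161. 189.] 0.3 [577. 277.  20.]
gate_bar [161. 191.] 0.47 [571. 278.  20.]
anchor {'extent': [320.6, 267.4, 358.0, 309.8], 'confidence': 0.83}
anchor {'extent': [221.2, 139.6, 260.4, 185.7], 'confidence': 0.66}
anchor {'extent': [268.9, 93.7, 301.5, 136.4], 'confidence': 0.64}
scoop {'extent': [154.9, 186.4, 174.8, 270.8], 'confidence': 0.68}
{'time_s': 0.5, 'q': array([ 1.11001439e+00,  2.86348542e-01,  1.57674686e+00, -1.66440705e-05,
        1.27861292e+00, -1.49966609e-01]), 'joint_velocities': array([-0.00192407, -0.00058346, -0.00163321,  0.0006809 , -0.00055923,
        0.0005654 ]), 'tau': array([-9.29906455e-04, -4.05462635e+01, -2.92555779e+01, -1.33830536e-04,
        1.20434066e-03,  1.61617288e-05]), 'tcp_pos': array([206.37559197, 642.63707467, 231.26706059]), 'eef_rot': array([ 1.54780494e-01,  9.87948883e-01, -5.75511363e-05, -9.78634221e-06]), 'wrist_force': array([0.2920152 , 0.12240101, 0.04035203]), 'ft_torque': array([-0.01637935,  0.02264255, -0.02119877]), 'width': 85.31828051397952}
```

View pics/top.png

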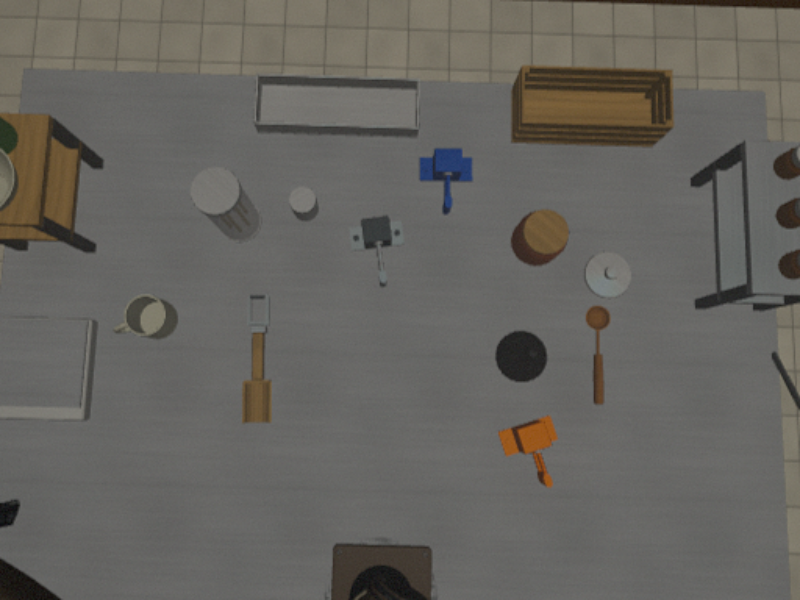

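View pics/ts.png

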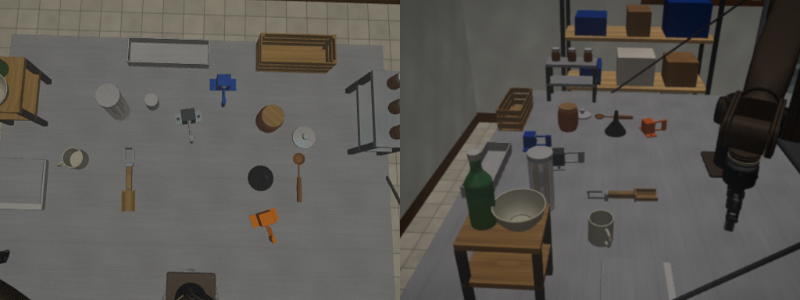

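The steel-grey anchor at (377,232) in the 800 px top view is the one meant. The look-alikes are blue at (448,165) and orange at (530,437). I'll confirm with the wrist camera on the way. The scoop is at (258,355).

>>> {"method": "apply_moves", "body": {
  "targets": [
    [1,[246,-387,-10],19],
    [1,[246,-387,-10],19],
    [1,[246,-387,-10],19],
    [1,[246,-387,-10],19],
    [1,[246,-387,-10],19],
    [1,[246,-387,-10],19],
    [1,[246,-387,-10],19],
    [1,[246,-387,-10],19],
    [1,[246,-387,-10],19],
    [1,[246,-387,-10],19],
    [1,[246,-387,-10],19],
    [1,[246,-387,-10],19],
    [1,[246,-387,-10],19],
    [1,[246,-387,-10],19],
    [1,[246,-387,-10],19]
  ]
}}

```text
time_s: 1.75
tcp_pos: [451.8, 256.6, 221.3]
eef_rot: [-0.011, 1.0, 0.0, -0.0]
wrist_force: [-0.6, 1.6, -0.6]
width: 85.5
```

```bash
python3 - <<'E'
from h import *
o=env.observe(); print(o['time_s'],o['tcp_pos'],o['eef_rot'])
w,d=optics.capture('wrist')
t,_=optics.capture('top')
for n,z in dict(grip=20,mouth=20,gate_bar=20,scoop=0).items():
    for q in models.landmark_of('wrist',n): print(n,np.round(q['position']),round(q['confidence'],2),np.round(ray('wrist',q['position'],z),1))
c=cv2.resize(t[130:200,205:285],None,fx=5,fy=5,interpolation=cv2.INTER_CUBIC)
im=np.zeros((384,912,3),np.uint8); im[:,:512]=w; im[:350,512:]=c
save('w1',cv2.resize(im,(800,337)))
c=optics.get_calibration('wrist'); print(-np.array(c['R']).T@c['t'],np.round(c['R'],2),c['fov_y'])
E
```

```text
1.75 [451.78410881 256.58589203 221.32610227] [-1.11051944e-02  9.99938324e-01  1.29225317e-04 -7.54031185e-05]
grip [253. 167.] 0.74 [453.6 259.7  20. ]
mouth [261. 261.] 0.59 [578.  272.7  20. ]
gate_bar [263. 258.] 0.67 [573.7 275.6  20. ]
scoop [254. 160.] 0.65 [450.3 260.7   0. ]
[366.89315461 255.11882059 363.82156254] [[-0.02  1.    0.  ]
 [ 0.95  0.02  0.33]
 [ 0.33  0.01 -0.95]] 64.20294427256626
```

View pics/w1.png

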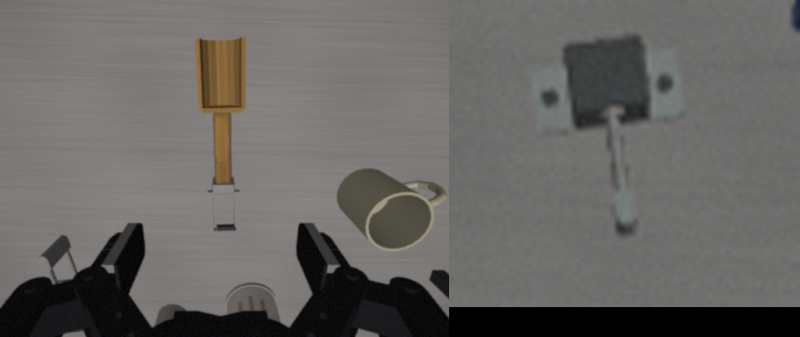

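The wrist view shows the scoop bowl up at (220,70), handle at (222,145) and gate at (225,227). The crop confirms the grey steel anchor with its bare-metal eye. Next I'll fit the scoop axis precisely.

```bash
python3 - <<'E'
from h import *
w,d=optics.capture('wrist')
r=models.regions_of('wrist','scoop')
c=optics.get_calibration('wrist')
for q in r[:2]:
    print(q['confidence'],q['extent'])
m=r[0]['pixels']&(d>0)
P=np.array([ray('wrist',(x,y),depth=d[y,x]) for y,x in np.argwhere(m)])
P=P[P[:,2]>6]
for x0 in range(320,600,15):
    s=P[abs(P[:,0]-x0)<6]
    if len(s): print(x0,len(s),np.round([s[:,1].min(),s[:,1].max(),(s[:,1].min()+s[:,1].max())/2,np.median(s[:,2])],1))
print(P[:,0].min(),P[:,0].max())
E
```

```text
0.62 [222.2, 41.8, 283.2, 263.1]Traceback (most recent call last):
  File "<stdin>", line 8, in <module>
  File "h.py", line 4, in ray
    c=optics.get_calibration(cam); f=192/np.tan(np.radians(c['fov_y']/2))
ValueError: time passes only in moves, steps and waits
```

```bash
cat >> h.py <<'E'
def cloud(cam,m,d):
    c=optics.get_calibration(cam); f=192/np.tan(np.radians(c['fov_y']/2))
    v,u=np.nonzero(m&(d>0)); z=d[v,u]
    p=np.c_[(u-c['cx'])/f*z,(v-c['cy'])/f*z,z]
    return (p-np.array(c['t']))@np.array(c['R'])
E
python3 - <<'E'
from h import *
w,d=optics.capture('wrist')
r=models.regions_of('wrist','scoop')
P=cloud('wrist',r[0]['pixels'],d)
P=P[P[:,2]>8]
for x0 in range(320,600,15):
    s=P[abs(P[:,0]-x0)<6]
    if len(s): print(x0,len(s),np.round([s[:,1].min(),s[:,1].max(),(s[:,1].min()+s[:,1].max())/2,np.median(s[:,2])],1))
print(P[:,0].min(),P[:,0].max())
E
```

```text
320 35 [265.4 282.6 274.   18.8]
335 463 [226.  283.5 254.7  16.8]
350 445 [226.8 284.1 255.5  16.9]
365 424 [227.7 284.9 256.3  16.9]
380 417 [228.6 285.6 257.1  17.1]
395 389 [228.7 286.4 257.6  17.3]
410 325 [229.7 281.9 255.8  34.2]
425 221 [248.1 269.2 258.6  30.9]
440 208 [248.2 269.7 259.   30.9]
455 195 [249.6 270.1 259.9  30.7]
470 199 [249.8 271.9 260.9  30.7]
485 184 [251.2 272.4 261.8  30.7]
500 233 [247.6 276.3 261.9  30.3]
515 218 [242.  284.5 263.2  30.9]
530 125 [242.1 285.2 263.6  23.9]
545 105 [242.1 285.8 264.   23.9]
560 101 [243.5 286.5 265.   24. ]
575 227 [243.6 286.9 265.3  23.5]
324.2409565568644 581.1145818327445
```

>>> {"method": "apply_moves", "body": {
  "targets": [
    [1,[2,3.5,-30],1.3],
    [1,[2,3.5,-70],1.3],
    [1,[2,3.5,-110],1.3],
    [1,[2,3.5,-150],1.3],
    [1,[2,3.5,-185],1.3],
    [1,[2,3.5,-205],1.3],
    [1,[2,3.5,-216],1.3],
    [1,[2,3.5,-216],1.3],
    [-1,[2,3.5,-216],1.3],
    [-1,[2,3.5,-216],1.3],
    [-1,[2,3.5,-216],1.3],
    [-1,[2,3.5,-216],1.3],
    [-1,[2,3.5,-216],1.3],
    [-1,[2,3.5,-216],1.3],
    [-1,[2,3.5,-216],1.3],
    [-1,[2,3.5,-216],1.3],
    [-1,[2,3.5,-216],1.3]
  ],
  "squeeze": 60
}}

```text
time_s: 3.67
tcp_pos: [455.3, 259.7, 6.7]
eef_rot: [-0.022, 1.0, 0.0, 0.001]
wrist_force: [-1.6, -0.2, 6.6]
width: 21.5
```

```bash
python3 - <<'E'
from h import *
t,dt=optics.capture('top')
for n,z in dict(anchor=0,leg=20).items():
    for q in models.landmark_of('top',n): print(n,np.round(q['position'],1),round(q['confidence'],2),np.round(ray('top',q['position'],z),1))
m=np.zeros((384,512),bool); m[135:195,215:268]=1
P=cloud('top',m,dt)
B=P[(P[:,2]>52)&(P[:,2]<75)&(P[:,0]>650)]
print('block top',len(B),np.round(B.min(0)),np.round(B.max(0)),np.round(np.median(B,0),1))
x=P[(P[:,2]>15)]
for x0 in range(610,740,10):
    s=x[abs(x[:,0]-x0)<5]
    if len(s): print(x0,len(s),np.round([s[:,1].min(),s[:,1].max(),np.median(s[:,1]),np.median(s[:,2])],1))
E
```

```text
anchor [286.2 105.9] 0.95 [ 869.2 -117.3    0. ]
anchor [237.9 153.8] 0.78 [702.8  37.5   0. ]
anchor [338.6 280.5] 0.57 [ 306.9 -289.9    0. ]
leg [284.1 127.9] 0.67 [ 788.2 -109.7   20. ]
leg [348.8 305.7] 0.63 [ 233.1 -316.8   20. ]
leg [242.4 172.1] 0.59 [639.2  21.   20. ]
block top 311 [652.  -1.  52.] [737.  59.  71.] [707.6  26.9  62.1]
610 23 [ 5.6 18.4 12.1 54.8]
620 12 [ 9.2 18.7 13.9 56.1]
630 10 [ 9.5 19.  15.7 53.4]
640 7 [12.8 19.2 16.1 52.3]
650 9 [16.2 22.6 19.4 55.5]
660 8 [16.5 22.9 19.7 52.5]
670 7 [19.9 23.2 23.  53.1]
680 33 [17.3 52.2 39.2 49.4]
690 74 [-1.9 51.8 20.6 59.9]
700 61 [-1.1 55.3 26.9 62.8]
710 55 [ 2.4 55.6 27.5 63. ]
720 52 [-10.9  55.9  29.2  62.1]
730 55 [ 2.8 59.1 31.  62.1]
```

>>> {"method": "apply_moves", "body": {
  "targets": [
    [-1,[0,0,10],0],
    [-1,[0,0,25],0],
    [-1,[0,-10,40],0],
    [-1,[0,-35,40],1],
    [-1,[0,-70,40],2],
    [-1,[0,-105,40],3],
    [-1,[-1,-140,40],4],
    [-1,[-2,-175,40],5],
    [-1,[-3,-210,40],6],
    [-1,[-4,-240,40],6.4],
    [-1,[-5,-260,40],6.4],
    [-1,[-5,-273,40],6.4],
    [-1,[-5,-273,25],6.4],
    [-1,[-5,-273,12],6.4],
    [-1,[-5,-273,4],6.4],
    [-1,[-5,-273,4],6.4],
    [-1,[-5,-273,4],6.4]
  ]
}}

```text
time_s: 5.23
tcp_pos: [449.5, -13.0, 10.3]
eef_rot: [-0.078, 0.997, 0.001, 0.0]
wrist_force: [0.8, -0.3, -1.2]
width: 20.9
```

```bash
python3 - <<'E'
from h import *
o=env.observe(); print(o['time_s'],o['tcp_pos'],o['eef_rot'],o['wrist_force'],o['width'])
w,d=optics.capture('wrist')
save('w2',w)
for n,z in dict(mouth=24,gate_bar=24,leg=20,anchor=0).items():
    for q in models.landmark_of('wrist',n): print(n,np.round(q['position']),round(q['confidence'],2),np.round(ray('wrist',q['position'],z),1))
P=cloud('wrist',np.ones(d.shape,bool),d)
P=P[(P[:,2]>12)&(P[:,0]>500)&(P[:,0]<760)&(abs(P[:,1])<90)]
np.save('P.npy',P)
for x0 in range(500,750,8):
    s=P[abs(P[:,0]-x0)<4]
    if len(s): 
        h=s[s[:,2]>44]; l=s[s[:,2]<=44]
        print(x0,len(l),np.round(np.percentile(l[:,1],[0,50,100]),1) if len(l) else '',np.round(np.median(l[:,2]),1) if len(l) else '','|',len(h),np.round(np.percentile(h[:,1],[0,50,100]),1) if len(h) else '',np.round(np.median(h[:,2]),1) if len(h) else '')
E
```

```text
5.2333 [449.53538421 -12.96361531  10.25173562] [-7.79653130e-02  9.96955898e-01  5.87094910e-04  5.63250721e-05] [ 0.84934439 -0.26372907 -1.21239792] 20.897610911689682
500 97 [-19.5 -18.3 -15.5] 21.7 | 0
```

View pics/w2.png

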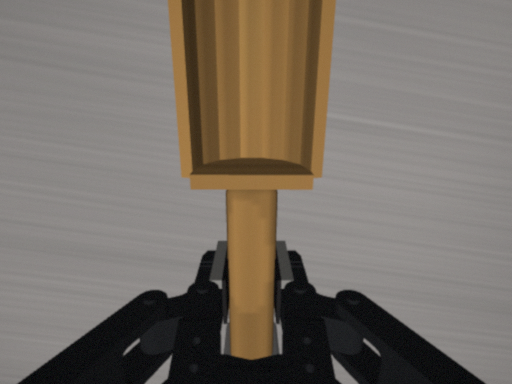

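The wrist camera sees only the bowl and handle here (grip at (250,290)), so I'll use the top and side cameras for the relative alignment.

```bash
python3 - <<'E'
from h import *
t,dt=optics.capture('top'); 
for n,z in dict(mouth=24,gate_bar=24,leg=20,anchor=0).items():
    for q in models.landmark_of('top',n): print(n,np.round(q['position']),round(q['confidence'],2),np.round(ray('top',q['position'],z),1))
s,ds=optics.capture('side')
for n,z in dict(mouth=24,leg=20,anchor=0).items():
    for q in models.landmark_of('side',n): print('side',n,np.round(q['position']),round(q['confidence'],2),np.round(ray('side',q['position'],z),1))
np.savez('i.npz',t=t,dt=dt,s=s,ds=ds)
pa=np.array(proj('side',[600,0,25])).astype(int); print(pa)
a=t[138:213,212:277]; b=s[max(pa[1]-35,0):pa[1]+40,pa[0]-55:pa[0]+55]
A=cv2.resize(a,(390,450),interpolation=cv2.INTER_CUBIC);B=cv2.resize(b,(400,int(400*b.shape[0]/b.shape[1])),interpolation=cv2.INTER_CUBIC)
im=np.zeros((450,800,3),np.uint8); im[:,:390]=A; im[:B.shape[0],400:]=B; save('c3',np.clip(im*1.6,0,255).astype(np.uint8))
c=optics.get_calibration('side');print(-np.array(c['R']).T@c['t'],c['fov_y'])
c=optics.get_calibration('top');print(-np.array(c['R']).T@c['t'],c['fov_y'])
E
```

```text
mouth [249. 195.] 0.64 [566.3  -1.6  24. ]
mouth [382. 238.] 0.63 [ 442.5 -419.1   24. ]
leg [287. 131.] 0.87 [ 778.5 -118.6   20. ]
leg [245. 174.] 0.8 [633.6  12.6  20. ]
leg [348. 306.] 0.8 [ 231.2 -314.3   20. ]
anchor [239. 156.] 0.89 [694.9  32.7   0. ]
anchor [338. 278.] 0.86 [ 314.  -289.6    0. ]
anchor [286. 107.] 0.71 [ 864.4 -118.     0. ]
side mouth [248. 198.] 0.63 [564.3  -9.   24. ]
side mouth [214. 149.] 0.42 [ 711.6 -377.1   24. ]
side leg [228. 201.] 0.82 [628.1  10.5  20. ]
side leg [189. 181.] 0.8 [ 777.1 -117.8   20. ]
side leg [335. 161.] 0.68 [ 238.6 -311.5   20. ]
side leg [285. 207.] 0.21 [440.4  35.7  20. ]
side anchor [201. 210.] 0.89 [715.9  43.3   0. ]
side anchor [165. 189.] 0.67 [860.1 -89.4   0. ]
side anchor [316. 171.] 0.59 [ 313.1 -261.     0. ]
[236 198]
[ 521.70896105 1414.74240424  877.26359732] 42.2495268603363
[ 389.44428188   12.83306812 1398.84831212] 47.21485267796935
```

View pics/c3.png

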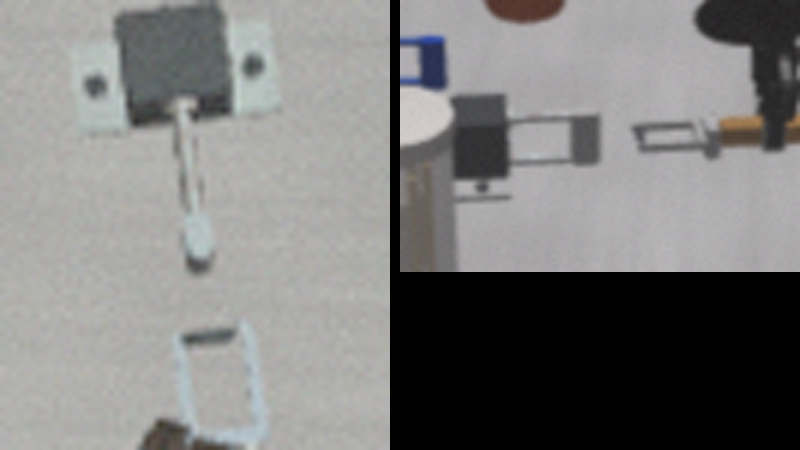

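```bash
python3 - <<'E'
from h import *
z=np.load('i.npz');t=z['t'].astype(float);dt=z['dt']
# color: upsampled midlines
def pt(u,v,h): return ray('top',(212+(u+.5)/6-.5,138+(v+.5)/6-.5),h)
print('by eye leg',pt(199,236,54),'tip mid',pt(212,331,27),'back',pt(227,435,27))
m=np.zeros((384,512),bool); m[138:213,212:277]=1
P=cloud('top',m,dt)
E=P[(P[:,2]>40)&(P[:,2]<58)&(P[:,0]>600)&(P[:,0]<672)&(abs(P[:,1]-15)<18)]
k=np.polyfit(E[:,0],E[:,1],1);print('eye line',len(E),k,np.polyval(k,[612,650,707]),'outer x',E[:,0].min(),'leg zone mean', E[E[:,0]<628].mean(0))
B=P[(P[:,2]>57)&(P[:,0]>680)&(P[:,0]<740)]
import cv2
print('block',cv2.minAreaRect(B[:,:2].astype(np.float32)),B[:,:2].mean(0))
H=P[(P[:,2]>17)&(P[:,2]<36)&(P[:,0]>505)&(P[:,0]<580)&(abs(P[:,1])<40)]
print('hook',len(H),cv2.minAreaRect(H[:,:2].astype(np.float32)),H[:,2].mean())
for x0 in range(510,580,6):
    s=H[abs(H[:,0]-x0)<3]
    if len(s): print(x0,np.round(np.sort(s[:,1]),1),np.round(s[:,2].mean(),1))
E
```

```text
by eye leg [618.04778463  13.07123721  54.        ] tip mid [572.2820433   4.8415451  27.       ] back [517.73759418  -4.4809697   27.        ]
eye line 62 [  0.15151172 -79.95860051] [12.76657133 18.52401664 27.1601846 ] outer x 605.003417774568 leg zone mean [616.4867379   13.32483312  53.78868131]
block ((709.6348876953125, 28.277193069458008), (53.46848678588867, 55.43837356567383), 8.30544662475586) [710.56485755  28.33053277]
hook 118 ((542.4669799804688, -0.20124053955078125), (61.275020599365234, 43.74123001098633), 8.584878921508789) 29.26502186210656
510 [15.4] 29.6
516 [-25.1 -25.1 -22.1 -22.  -18.8 -18.7 -15.8 -15.6 -12.7 -12.5  -9.5  -9.4
  -6.4  -6.3  -3.2  -3.1  -0.1  -0.1   3.    3.1   6.2  12.5  15.5] 28.9
522 [-24.9 -24.9 -21.9 -21.7 -18.6 -18.6  12.6  12.7  15.7  15.8  18.9] 29.2
528 [-24.6 -21.6 -18.6 -18.4  12.8  15.9  16.   19.   19.1] 30.1
534 [-21.5 -18.4  16.1  16.1  19.2  19.3] 29.6
540 [-21.4 -21.4 -18.4 -18.2  16.2  16.3  19.4] 28.4
546 [-21.4 -21.3 -18.1 -18.  -14.9  16.4  19.5  19.6  19.6  22.8] 28.6
552 [-21.2 -18.  -17.9 -14.8 -14.7  16.5  19.8  19.8  23. ] 28.8
558 [-17.9 -17.7 -14.7 -14.6  19.9  23.1] 29.3
564 [-17.7 -17.7 -14.6 -14.4   1.2   4.4   7.6  10.7  13.8  17.   20.   20.1
  23.2  23.3  23.3] 29.2
570 [-17.4 -17.4 -14.3 -14.3 -11.3 -11.1  -4.9  -4.9  -1.8  -1.7   1.3   1.4
   4.5   4.6   7.6  10.8  13.9  17.1  20.2] 29.8
576 [-11.   -7.9] 32.6
```

The fork's midline sits about 2 mm to −y of the eye's plane, and yaw agrees (8.6° against 8.7°). I'll shift +4 mm sideways so the leg sits about 2 mm towards the −y prong, then approach.

>>> {"method": "apply_moves", "body": {
  "targets": [
    [-1,[-0.6,4,0],0],
    [-1,[5,5,0],0],
    [-1,[11,5.8,0],0],
    [-1,[17,6.7,0],0],
    [-1,[20,7.2,0],0],
    [-1,[23,7.6,0],0],
    [-1,[23,7.6,0],0],
    [-1,[23,7.6,0],0],
    [-1,[23,7.6,0],0]
  ]
}}

```text
time_s: 6.68
tcp_pos: [473.0, -5.7, 10.5]
eef_rot: [-0.078, 0.997, 0.0, 0.001]
wrist_force: [0.5, 0.9, -2.8]
width: 20.5
```

```bash
cat > look.py <<'E'
from h import *
import sys
o=env.observe(); print(o['time_s'],o['tcp_pos'],o['wrist_force'],o['width'])
t,dt=optics.capture('top'); s,ds=optics.capture('side')
b=s[165:225,185:295]
a=t[138:213,212:277]
A=cv2.resize(a,(390,450),interpolation=cv2.INTER_CUBIC);B=cv2.resize(b,(400,int(400*b.shape[0]/b.shape[1])),interpolation=cv2.INTER_CUBIC)
im=np.zeros((450,800,3),np.uint8); im[:,:390]=A; im[:B.shape[0],400:]=B; save(sys.argv[1],np.clip(im*1.6,0,255).astype(np.uint8))
m=np.zeros((384,512),bool); m[138:213,212:277]=1
P=cloud('top',m,dt)
x0,x1=float(sys.argv[2]),float(sys.argv[3])
H=P[(P[:,2]>17)&(P[:,2]<36)&(P[:,0]>x0)&(P[:,0]<x1)]
for x in np.arange(x0,x1,6):
    q=H[abs(H[:,0]-x-3)<3]; 
    if len(q): print(x+3,np.round([q[:,1].min(),q[:,1].max(),(q[:,1].min()+q[:,1].max())/2],1),round(float(np.polyval([.15151,-79.9586],x+3)),1))
E
python3 look.py c4 535 600
```

```text
6.6833 [473.00338146  -5.65996712  10.5299046 ] [ 0.5447925   0.90855384 -2.78255191] 20.543890961455062
538.0 [-18.2  10.   -4.1] 1.6
544.0 [-18.2  25.8   3.8] 2.5
550.0 [-14.9  26.    5.6] 3.4
556.0 [-14.7  26.1   5.7] 4.3
562.0 [-14.5  26.4   5.9] 5.2
568.0 [-14.4  29.7   7.6] 6.1
574.0 [-11.1  29.9   9.4] 7.0
580.0 [-10.9  30.1   9.6] 7.9
586.0 [-10.8  30.2   9.7] 8.8
592.0 [-10.7  30.3   9.8] 9.7
598.0 [-4.2 -1.  -2.6] 10.6
```

View pics/c4.png

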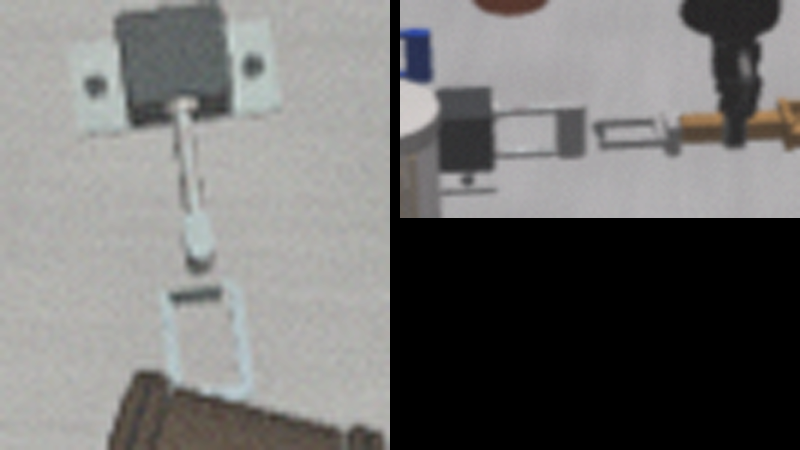

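The fork sits 1.4 mm to +y of the eye's line and the gate, at crop (195,295), is in front of the leg, at (199,262). That is the intended offset, so I'll feel forward slowly.

>>> {"method": "apply_moves", "body": {
  "targets": [
    [-1,[1,0.7,0],0],
    [-1,[2,0.9,0],0],
    [-1,[3,1,0],0],
    [-1,[4,1.2,0],0],
    [-1,[5,1.3,0],0],
    [-1,[6,1.5,0],0],
    [-1,[7,1.6,0],0],
    [-1,[8,1.8,0],0],
    [-1,[8,1.8,0],0],
    [-1,[8,1.8,0],0]
  ]
}}

```text
time_s: 7.62
tcp_pos: [481.0, -3.9, 10.6]
eef_rot: [-0.078, 0.997, 0.0, 0.001]
wrist_force: [-0.1, -0.8, -2.8]
width: 21.0
```

>>> {"method": "apply_moves", "body": {
  "targets": [
    [-1,[1,0.2,0],0],
    [-1,[2,0.3,0],0],
    [-1,[3,0.5,0],0],
    [-1,[4,0.6,0],0],
    [-1,[4,0.6,0],0],
    [-1,[4,0.6,0],0]
  ]
}}

```text
time_s: 8.12
tcp_pos: [484.5, -3.2, 10.4]
eef_rot: [-0.078, 0.997, 0.0, 0.0]
wrist_force: [-2.1, 0.6, -0.9]
width: 21.1
```

>>> {"method": "apply_moves", "body": {
  "targets": [
    [-1,[1.5,0.2,0],0],
    [-1,[2.5,0.4,0],0],
    [-1,[3.5,0.5,0],0],
    [-1,[4.5,0.7,0],0],
    [-1,[5.5,0.8,0],0],
    [-1,[6.5,1,0],0],
    [-1,[6.5,1,0],0]
  ]
}}

```text
time_s: 8.7
tcp_pos: [490.8, -2.2, 10.2]
eef_rot: [-0.078, 0.997, 0.001, -0.0]
wrist_force: [-4.2, -0.8, -2.0]
width: 21.1
```

>>> {"method": "apply_moves", "body": {
  "targets": [
    [-1,[1.5,0.2,0],0],
    [-1,[2.5,0.4,0],0],
    [-1,[3.5,0.5,0],0],
    [-1,[4.5,0.7,0],0],
    [-1,[5.5,0.8,0],0],
    [-1,[6.5,1,0],0],
    [-1,[6.5,1,0],0]
  ]
}}

```text
time_s: 9.28
tcp_pos: [497.1, -1.0, 9.9]
eef_rot: [-0.078, 0.997, 0.001, -0.001]
wrist_force: [-3.9, 0.1, -3.3]
width: 20.5
```

```bash
python3 look.py c5 545 612
```

```text
9.2833 [497.1338682   -0.97762977   9.93340181] [-3.91926541  0.07768294 -3.32313535] 20.46428607822741
566.0 [-11.3  -1.9  -6.6] 5.8
572.0 [-11.3  29.9   9.3] 6.7
578.0 [-11.1  30.    9.4] 7.6
584.0 [-10.8  33.3  11.3] 8.5
590.0 [-7.6 33.5 12.9] 9.4
596.0 [-7.4 33.7 13.1] 10.3
602.0 [-7.2 33.9 13.3] 11.3
608.0 [-7.1 37.2 15.1] 12.2
```

View pics/c5.png

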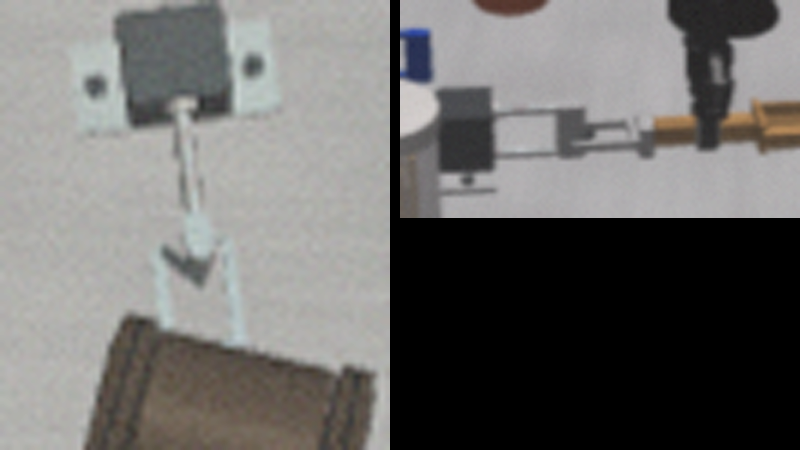

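The gate is folding in at crop (190,265) with the leg on it, at about 4 N. I'll continue with a small −y trim.

>>> {"method": "apply_moves", "body": {
  "targets": [
    [-1,[1.5,-0.2,0],0],
    [-1,[3,0,0],0],
    [-1,[4.2,0.1,0],0],
    [-1,[5.4,0.3,0],0],
    [-1,[6.6,0.5,0],0],
    [-1,[7.8,0.7,0],0],
    [-1,[9,0.8,0],0],
    [-1,[10,1,0],0],
    [-1,[10,1,0],0]
  ]
}}

```text
time_s: 10.13
tcp_pos: [507.7, 0.1, 10.1]
eef_rot: [-0.078, 0.997, 0.001, -0.0]
wrist_force: [-2.7, 1.5, -3.3]
width: 20.9
```

>>> {"method": "apply_moves", "body": {
  "targets": [
    [-1,[1.5,0.2,0],0],
    [-1,[2.5,0.4,0],0],
    [-1,[3.5,0.5,0],0],
    [-1,[4.5,0.7,0],0],
    [-1,[5.5,0.8,0],0],
    [-1,[6.5,1,0],0],
    [-1,[7.5,1.1,0],0],
    [-1,[8,1.2,0],0],
    [-1,[8,1.2,0],0]
  ]
}}

```text
time_s: 10.88
tcp_pos: [516.2, 1.3, 10.3]
eef_rot: [-0.078, 0.997, 0.001, 0.0]
wrist_force: [-1.2, 1.7, -3.4]
width: 20.9
```

>>> {"method": "apply_moves", "body": {
  "targets": [
    [-1,[1.5,0.2,0],0],
    [-1,[2.5,0.4,0],0],
    [-1,[3.5,0.5,0],0],
    [-1,[4.5,0.7,0],0],
    [-1,[5.5,0.8,0],0],
    [-1,[6.5,1,0],0],
    [-1,[6.5,1,0],0]
  ]
}}

```text
time_s: 11.47
tcp_pos: [523.1, 2.3, 10.4]
eef_rot: [-0.078, 0.997, 0.001, 0.001]
wrist_force: [-0.4, 2.4, -2.7]
width: 20.9
```

>>> {"method": "apply_moves", "body": {
  "targets": [
    [-1,[1,0.1,0],0],
    [-1,[2,0.3,0],0],
    [-1,[3,0.4,0],0],
    [-1,[4,0.6,0],0],
    [-1,[5,0.7,0],0],
    [-1,[6,0.9,0],0],
    [-1,[6,0.9,0],0],
    [-1,[6,0.9,0],0]
  ]
}}

```text
time_s: 12.13
tcp_pos: [529.5, 3.3, 10.5]
eef_rot: [-0.078, 0.997, 0.001, 0.001]
wrist_force: [-1.0, 2.1, -2.2]
width: 20.8
```

```bash
python3 look.py c6 575 650
```

```text
12.1333 [529.49525517   3.28444586  10.50548013] [-1.0430046   2.07833577 -2.22525152] 20.75785382070724
602.0 [-7.2 -4.  -5.6] 11.3
608.0 [-7.1 34.  13.5] 12.2
614.0 [-7.  37.4 15.2] 13.1
620.0 [-3.6 37.7 17. ] 14.0
626.0 [-3.6 37.7 17.1] 14.9
632.0 [-3.4 38.  17.3] 15.8
638.0 [-3.2 41.3 19. ] 16.7
644.0 [ 0.1 41.4 20.8] 17.6
650.0 [ 0.3 35.3 17.8] 18.5
```

View pics/c6.png

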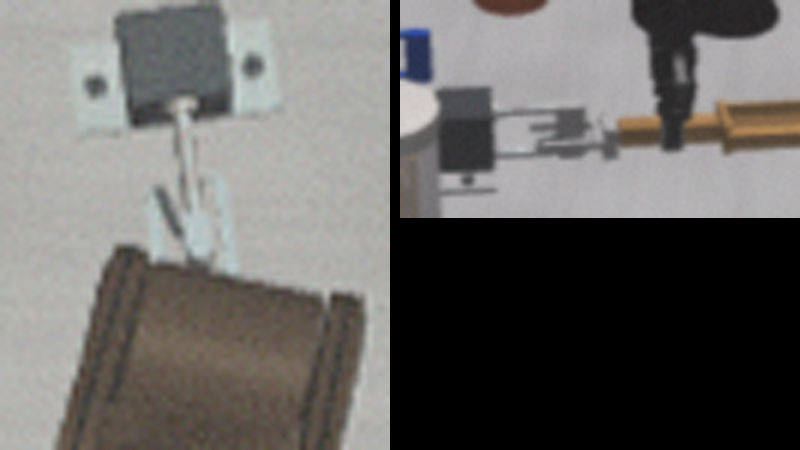

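The gate is still folded back beside the leg at crop (168,212), so I need a few more mm in small steps.

>>> {"method": "apply_moves", "body": {
  "targets": [
    [-1,[0.7,0.1,0],0],
    [-1,[1.4,0.2,0],0],
    [-1,[2,0.3,0],0],
    [-1,[2,0.3,0],0]
  ]
}}

```text
time_s: 12.57
tcp_pos: [532.1, 3.6, 10.8]
eef_rot: [-0.078, 0.997, 0.001, 0.002]
wrist_force: [0.1, 3.7, -2.6]
width: 20.7
```

>>> {"method": "apply_moves", "body": {
  "targets": [
    [-1,[0.5,0.1,0],0],
    [-1,[1,0.2,0],0],
    [-1,[1.5,0.2,0],0],
    [-1,[1.5,0.2,0],0],
    [-1,[1.5,0.2,0],0]
  ]
}}

```text
time_s: 12.98
tcp_pos: [533.8, 3.5, 10.9]
eef_rot: [-0.078, 0.997, 0.0, 0.002]
wrist_force: [0.6, -0.3, -2.3]
width: 20.8
```

```bash
python3 look.py c7 608 650
```

```text
12.9833 [533.82225852   3.49304439  10.92245695] [ 0.58056014 -0.26463207 -2.25128663] 20.796013976462895
611.0 [-7.   5.6 -0.7] 12.6
617.0 [-6.8 37.5 15.4] 13.5
623.0 [-3.5 37.7 17.1] 14.4
629.0 [-3.5 37.9 17.2] 15.3
635.0 [-3.2 38.1 17.4] 16.3
641.0 [-3.1 41.4 19.1] 17.2
647.0 [ 0.3 41.6 20.9] 18.1
```

View pics/c7.png

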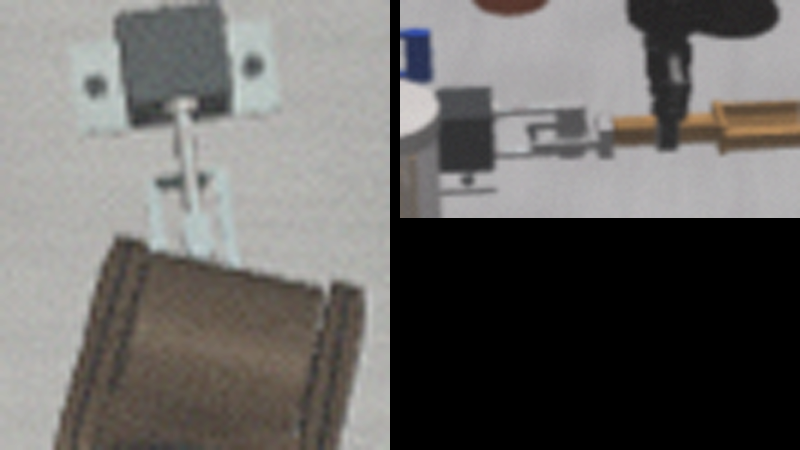

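The gate has sprung shut across the mouth behind the leg, at crop (182,182), and the lateral force fell to zero. Now I'll draw back gently.

>>> {"method": "apply_moves", "body": {
  "targets": [
    [-1,[-1,-0.2,0],0],
    [-1,[-2.5,-0.4,0],0],
    [-1,[-4,-0.6,0],0],
    [-1,[-5.5,-0.8,0],0],
    [-1,[-7,-1.1,0],0],
    [-1,[-8.5,-1.3,0],0],
    [-1,[-10,-1.5,0],0],
    [-1,[-11.5,-1.7,0],0],
    [-1,[-13,-2,0],0],
    [-1,[-14,-2.1,0],0],
    [-1,[-14,-2.1,0],0],
    [-1,[-14,-2.1,0],0]
  ]
}}

```text
time_s: 14.08
tcp_pos: [519.6, 1.5, 10.8]
eef_rot: [-0.078, 0.997, 0.0, 0.002]
wrist_force: [0.1, 0.4, -2.3]
width: 20.9
```

>>> {"method": "apply_moves", "body": {
  "targets": [
    [-1,[-0.5,-0.1,0],0],
    [-1,[-1,-0.2,0],0],
    [-1,[-1.5,-0.2,0],0],
    [-1,[-1.5,-0.2,0],0],
    [-1,[-1.5,-0.2,0],0]
  ]
}}

```text
time_s: 14.5
tcp_pos: [518.1, 1.3, 10.8]
eef_rot: [-0.078, 0.997, 0.0, 0.002]
wrist_force: [0.9, 0.7, -2.2]
width: 20.8
```

>>> {"method": "apply_moves", "body": {
  "targets": [
    [-1,[-0.5,-0.1,0],0],
    [-1,[-1,-0.1,0],0],
    [-1,[-1,-0.1,0],0],
    [-1,[-1,-0.1,0],0]
  ]
}}

```text
time_s: 14.83
tcp_pos: [517.0, 1.2, 10.8]
eef_rot: [-0.078, 0.997, 0.0, 0.002]
wrist_force: [0.2, 0.4, -2.5]
width: 20.8
```

>>> {"method": "apply_moves", "body": {
  "targets": [
    [-1,[-0.5,-0.1,0],0],
    [-1,[-1,-0.1,0],0],
    [-1,[-1,-0.1,0],0],
    [-1,[-1,-0.1,0],0]
  ]
}}

```text
time_s: 15.17
tcp_pos: [516.0, 1.1, 10.8]
eef_rot: [-0.078, 0.997, 0.0, 0.002]
wrist_force: [-0.5, 1.0, -2.4]
width: 21.0
```

>>> {"method": "apply_moves", "body": {
  "targets": [
    [-1,[-0.5,-0.1,0],0],
    [-1,[-0.5,-0.1,0],0],
    [-1,[-0.5,-0.1,0],0]
  ]
}}

```text
time_s: 15.42
tcp_pos: [515.5, 1.0, 10.8]
eef_rot: [-0.078, 0.997, 0.0, 0.002]
wrist_force: [-0.3, -0.5, -3.2]
width: 20.9
```

>>> {"method": "apply_moves", "body": {
  "targets": [
    [-1,[-0.5,-0.1,0],0],
    [-1,[-0.5,-0.1,0],0],
    [-1,[-0.5,-0.1,0],0]
  ]
}}

```text
time_s: 15.67
tcp_pos: [515.4, 1.0, 10.9]
eef_rot: [-0.078, 0.997, 0.0, 0.002]
wrist_force: [1.6, 0.1, -4.0]
width: 20.9
```

>>> {"method": "apply_moves", "body": {
  "targets": [
    [-1,[-0.4,0,0],0],
    [-1,[-0.4,0,0],0],
    [-1,[-0.4,0,0],0]
  ]
}}

```text
time_s: 15.92
tcp_pos: [515.3, 0.9, 11.0]
eef_rot: [-0.078, 0.997, 0.0, 0.003]
wrist_force: [2.6, 1.0, -4.7]
width: 21.0
```

>>> {"method": "apply_moves", "body": {
  "targets": [
    [-1,[-0.8,-0.1,0],0],
    [-1,[-0.8,-0.1,0],0],
    [-1,[-0.8,-0.1,0],0],
    [-1,[-0.8,-0.1,0],0]
  ]
}}

```text
time_s: 16.25
tcp_pos: [515.3, 0.9, 11.2]
eef_rot: [-0.078, 0.997, 0.0, 0.004]
wrist_force: [5.5, 1.5, -5.2]
width: 20.9
```

>>> {"method": "apply_moves", "body": {
  "targets": [
    [-1,[-1,-0.1,0],0],
    [-1,[-1,-0.1,0],0],
    [-1,[-1,-0.1,0],0],
    [-1,[-1,-0.1,0],0]
  ]
}}

```text
time_s: 16.58
tcp_pos: [515.2, 0.8, 11.3]
eef_rot: [-0.078, 0.997, 0.0, 0.005]
wrist_force: [6.9, 1.6, -6.5]
width: 20.8
```

The gate carries about 7 N on the eye, so the catch is proven. Next I'll ease forward, lower and release.

>>> {"method": "apply_moves", "body": {
  "targets": [
    [-1,[1.5,0.3,0],0],
    [-1,[3,0.5,0],0],
    [-1,[4.5,0.8,0],0],
    [-1,[6,1,0],0],
    [-1,[6,1,0],0],
    [-1,[6,1,-1.5],0],
    [-1,[6,1,-3],0],
    [-1,[6,1,-4],0],
    [-1,[6,1,-4],0],
    [-1,[6,1,-4],0]
  ]
}}

```text
time_s: 17.42
tcp_pos: [521.0, 1.8, 7.3]
eef_rot: [-0.078, 0.997, 0.0, 0.005]
wrist_force: [-0.8, 0.2, -2.1]
width: 21.1
```

>>> {"method": "apply_moves", "body": {
  "targets": [
    [-1,[0,0,-0.7],0],
    [-1,[0,0,-1.2],0],
    [-1,[0,0,-1.2],0],
    [-1,[0,0,-1.2],0]
  ]
}}

```text
time_s: 17.75
tcp_pos: [521.1, 1.8, 6.7]
eef_rot: [-0.078, 0.997, 0.0, 0.005]
wrist_force: [-2.0, 0.6, 5.5]
width: 20.8
```

>>> {"method": "apply_moves", "body": {
  "targets": [
    [0.3,[0,0,0],0],
    [0.3,[0,0,0],0],
    [0.3,[0,0,0],0],
    [0.3,[0,0,0],0],
    [0.3,[0,0,0],0],
    [0.3,[0,0,0],0]
  ]
}}

```text
time_s: 18.25
tcp_pos: [521.2, 1.8, 6.6]
eef_rot: [-0.078, 0.997, 0.0, 0.005]
wrist_force: [-0.0, -0.9, 0.3]
width: 56.0
```

>>> {"method": "apply_moves", "body": {
  "targets": [
    [0.3,[0,0,10],0],
    [0.3,[0,0,30],0],
    [0.3,[0,0,60],0],
    [0.3,[0,0,90],0],
    [0.3,[0,0,125],0],
    [0.3,[-10,0,160],0],
    [0.3,[-40,-20,180],0],
    [0.3,[-70,-50,180],0],
    [0.3,[-80,-85,180],0],
    [0.3,[-80,-120,180],0],
    [0.3,[-80,-150,180],0],
    [0.3,[-80,-150,180],0],
    [0.3,[-80,-150,180],0]
  ]
}}

```text
time_s: 19.33
tcp_pos: [441.0, -149.4, 187.3]
eef_rot: [-0.076, 0.997, 0.0, 0.005]
wrist_force: [-0.1, 0.4, -0.0]
width: 55.4
```

```bash
python3 look.py c8 440 650
python3 - <<'E'
from h import *
t,dt=optics.capture('top')
for q in models.landmark_of('top','grip')+models.landmark_of('top','mouth'): print(q['confidence'],q['position'],ray('top',q['position'],20))
m=np.zeros((384,512),bool); m[170:270,225:290]=1
P=cloud('top',m,dt); h=P[(P[:,2]>26)&(P[:,2]<36)&(P[:,0]>485)&(P[:,0]<575)&(abs(P[:,1])<25)]
print(len(h),[ (x,round(float(h[abs(h[:,0]-x)<8][:,2].mean()),1)) for x in range(490,575,12) if (abs(h[:,0]-x)<8).any()])
E
```

```text
19.3333 [ 441.04884955 -149.35074286  187.34133542] [-0.06898982  0.38472003 -0.04200384] 55.408350836858965
509.0 [-6.4  9.2  1.4] -2.8
515.0 [-9.4  9.4 -0. ] -1.9
521.0 [-9.3  9.5  0.1] -1.0
527.0 [-9.2  9.7  0.3] -0.1
533.0 [-9.1 13.   2. ] 0.8
539.0 [-5.8 13.1  3.7] 1.7
545.0 [-5.6 13.3  3.8] 2.6
551.0 [-5.4 13.4  4. ] 3.5
557.0 [-2.1 16.8  7.3] 4.4
563.0 [-2.  20.1  9.1] 5.3
569.0 [-5.  23.5  9.2] 6.3
575.0 [-4.7 23.6  9.4] 7.2
581.0 [-1.4 30.1 14.4] 8.1
587.0 [-11.   30.2   9.6] 9.0
593.0 [-10.7  33.6  11.4] 9.9
599.0 [-7.4 33.8 13.2] 10.8
605.0 [-7.2 34.  13.4] 11.7
611.0 [-7.1 34.2 13.6] 12.6
617.0 [-6.9 37.6 15.3] 13.5
623.0 [-3.6 37.6 17. ] 14.4
629.0 [-3.5 37.9 17.2] 15.3
635.0 [-3.4 38.  17.3] 16.3
641.0 [-3.2 38.2 17.5] 17.2
647.0 [3.3 6.6 4.9] 18.1
0.6 [249.6, 208.5] [523.41195057  -5.01441689  20.        ]
0.73 [243.5, 171.4] [641.53470578  17.5578716   20.        ]
0.71 [348.2, 150.6] [ 719.23819443 -317.19049235   20.        ]
183 [(490, 32.0), (502, 31.3), (514, 31.1), (526, 32.0), (538, 30.9), (550, 30.8), (562, 30.7), (574, 30.6)]
```

View pics/c8.png

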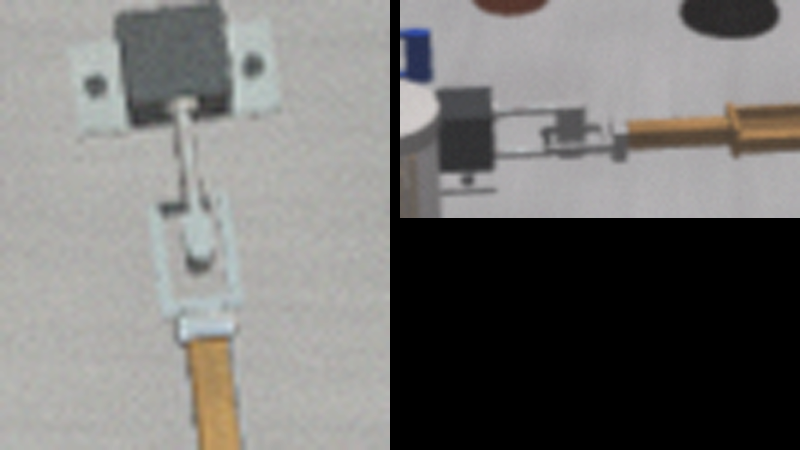

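The scoop lies clipped and flat, with its handle top level at 31 mm. The leg at crop (199,240) is inside the fork and the shut gate crosses at about (180,208). The arm is clear, so I'm handing in.

```bash
python3 -c "
from h import *
print(ticket.finish_job())"
```

```text
the job is handed in; nothing more can be done
None
```

The scoop is clipped to the grey steel eye and lying flat on the flap, released. I handed the job in at about 19.5 s.

- **Clipping:** I took the scoop by its handle and pressed the gate onto the eye's leg. The wrist sensor read at most about 4 N at the readings taken while pushing in. The gate sprang shut behind the leg, which I saw in the picture and in the drop in side force.
- **Proof of catch:** I drew the scoop back until the gate pulled on the eye. The last two readings, a third of a second apart, showed about 5.5 N and then 7 N. I then eased forward, lowered it, let go and moved the arm clear.
- **Last checks:**
  - The top view shows the leg inside the fork with the gate shut across the mouth.
  - The mouth is about 67 mm in front of the block and 1–2 mm off the eye's plane.
  - The handle top is level at 31 mm, so the scoop is flat.
  - The wrist force is near zero.

None of these checks failed or disagreed. I did not measure the bystanders or the look-alike anchors again at the end; the arm and scoop stayed well away from them throughout.

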